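# Seat the nested lids on the coffee canister and lift off the outer cap

## Robot

A 6-joint arm with a two-finger parallel gripper is mounted at the origin on the work surface. World frame = base frame: x ahead of the robot, y to its left, z up, the work surface at z = 0. Lengths are in mm, angles in rad, forces in N, time in s.
With the tool pointing down it reaches from about 350 to 975 mm from the base axis. Payload 7.1 kg.
Tool frame: the origin (TCP) lies on the front face of the gripper's body, between the roots of the fingers; the fingertips stand 80 mm ahead of it and the grasp point (between the pads) lies 61 mm ahead of it (env.tips_ahead is the distance from the TCP to the fingertips, in mm); z points along the fingers, y is the direction in which the jaws open and shut (so a half turn about z gives the same grasp; the last joint's range is limited). The gripper opens to 88 mm and grips with 3 to 60 N. Pads are 20 mm wide; open, the fingers measure 115 mm over their backs; the gripper's body (75 mm by 178 mm) begins 61 mm behind the grasp point.
Start: joints at [-1.329, 0.423, 1.63, -0, 1.089, -0.019], TCP at [161.177, -603.844, 302.675] pointing down, gripper open.
Joint ranges: [-3, 3], [-0.9, 2.11], [0.09, 2.58], [-1.31, 4.45], [0.11, 2.69], [-2.54, 2.54]. Speed limits (rad/s): [2.39, 2.39, 3.01, 3.14, 3.14, 3.14].

## Interface

Orientations are given as a unit quaternion [x, y, z, w].
In Python, from station import env, set_gripper, viewer, workorder gives the robot as it stands. Calls block until the motion is done:
- env.reach(position, orientation): joint-space move of the TCP to a pose.
- env.move_l(position, rot=None, rate=150, f_stop=None): straight line of the TCP; rot=None keeps the orientation; rate is the mean speed in mm/s. With f_stop (N) it stops when the force on the tool has changed by that much, and returns True; else False.
- env.move_joints(angles): joint-space move.
- set_gripper(opening): finger opening in mm; the grip force is fixed at half the most; returns when the fingers have stopped.
- env.hold(seconds).
- env.ik(position, orientation): joint angles nearest the present ones, or None.
- env.read_state(): the state.
- viewer.camera(name): name is "side" or "top" or "wrist"; returns the picture (400x640x3 uint8, blue, green, red); there is no depth.
- viewer.camera_params(name): a dict with "fx", "fy", "cx", "cy" (pixels), "pose" (4x4, takes a point from camera to world coordinates); the wrist camera has in their place "tool_from_camera" (4x4, takes a point from camera to tool coordinates, whose origin is the TCP and whose axes are the flange's). Camera axes: x right, y up, looking along -z (the intrinsics and any distortion apply to the point x, -y, -z); pixel columns grow to the right and rows downward; lengths in mm; the calibration is good to about 2 mm. A picture is of the moment at which its call begins: read the wrist's pose just before it. camera_params takes no time and is no camera call.
A pose or a line that the arm cannot do raises env.IKError and nothing moves.
- workorder.sign_off(): hands the job in, once; it reports no verdict.
The state is a dict: "time_s": time; "qpos": joint angles; "dq": joint speeds; "tau": joint torques, N m; "tool_pos": TCP position; "orientation": TCP orientation; "force": force on the tool from outside, world axes, zero at the start; "wrist_torque": the same for the moment, N m; "width": finger opening in mm.
Only numpy, scipy, OpenCV 4.12 (cv2) and the standard library are available. Lean on these libraries where they do the work, as an engineer would, in place of code of your own. Each camera call takes 0.05 s, during which the arm holds its last target.

## Task

The freshly rinsed lid set of the open blue coffee canister stands on the round rubber mat: an orange inner lid with a wooden knob, and a steel outer cap lying on it with the knob poking up through its black collar. Pick up the nested set by the knob and lower it gently onto the canister until the inner lid is fully seated in the mouth, let go of the knob, then take the cap by its collar and lift off the cap alone, leaving the inner lid seated and the canister standing where it was. Finish while still holding the cap in the gripper, still and level, over the middle of the drip tray and at least 8 cm above it to drain (do not put it down or let go), with nothing else on the counter disturbed.

Things in the scene. Friction and masses are not known exactly. Their poses are not given: they have to be found in the camera images.
- knob (a point): middle of the exposed part of the inner lid's light wooden knob (upright cylinder, 20 mm diameter), on its axis, z up along it. With the cap on, the knob sticks 27 mm out of the collar: its top is 13.5 mm above this point, the collar's top 13.5 mm below. Lifting by the knob lifts both lids; inner lid about 0.14 kg
- lid_seat (a point): on the same axis, 40.5 mm below the knob point: underside of the orange inner lid's flange (97 mm diameter, 4 mm thick), which rests on the canister's rim when seated. Below it a plug 79 mm in diameter, 18 mm deep, its lowest 8 mm tapering to 66 mm; the plug stands on the mat at the start
- collar (a point): middle of the black collar on the steel outer cap: upright ring, 48 mm outer diameter, 20 mm tall, point on the axis half-way up, z up. The knob stands free in its 28 mm through hole; while nested the knob's top is 37 mm above this point and has to fit between the fingers. Raise the cap 70 mm or more straight up to clear the knob
- cap_plate (a point): on the cap's axis, 13 mm below the collar point: underside of the cap's top plate (106 mm diameter, 3 mm thick; its upper face is 10 mm below the collar point). The skirt, inner diameter 101 mm, reaches 12 mm further down. The cap, about 0.11 kg, lies loosely on the inner lid's flange with 2 mm of side play
- tin_mouth (a point): centre of the open mouth of the blue stoneware canister, at the height of its rim, z = up: canister 92 mm outer diameter, 84 mm inner diameter, 110 mm tall, about 0.55 kg, loose, standing on the counter
- tray_top (a point): centre of the top of the steel drip tray with dark slats, 160 mm (x) by 130 mm (y), 22 mm high, fixed; this point is level with its rim
- mat: black round rubber mat, 130 mm across, 6 mm thick, fixed; origin at the centre of its underside. The lid set starts on it, up to about 15 mm off its centre
- cup_a: bystander: small white cup, 60 mm across the rim, 58 mm tall; origin under its centre
- cup_b: bystander: small terracotta cup, 60 mm across the rim, 58 mm tall; origin under its centre
- jar: bystander: closed white canister with a light wooden lid, 98 mm across, 128 mm tall; origin under its centre
- pitcher: bystander: steel milk pitcher with a handle, 90 mm across, 110 mm tall; origin under its centre
- tamper: bystander: steel tamper with wooden handle, 58 mm across, 88 mm tall; origin under its centre
- scale: bystander: flat black scale, 130 x 150 x 24 mm; origin under its centre
- spoon: bystander: steel spoon with a wooden handle, 140 mm long, lying on the counter near the robot

How it is judged (in metres and radians):
On the way, in this order (a step that is already met when the one before it is completed fails the run):
1. the nested set is lifted off the mat, both lids together (horizontal distance between knob and collar below 0.006 m and z of collar in the frame of knob between -0.0285 and -0.0185 m and angle between the z axis of knob and the z axis of collar, either way round below 0.08 rad and z of knob in the frame of mat above 0.1 m and contact force between the fingers and lid_in above 0.5 N), for 0.1 s.
2. the inner lid is fully seated in the canister with the cap still on it, and the knob has been let go (horizontal distance between knob and tin_mouth below 0.007 m and z of knob in the frame of tin_mouth between 0.0365 and 0.0435 m and angle between the z axis of knob and the z axis of tin_mouth, either way round below 0.07 rad and horizontal distance between knob and collar below 0.006 m and z of collar in the frame of knob between -0.0285 and -0.0185 m and angle between the z axis of knob and the z axis of collar, either way round below 0.08 rad and contact force between the fingers and lid_in below 0.2 N), for 0.1 s.
At the end, for the whole second after the job is handed in: cap held by the fingers alone over the drip tray: centres within 40 mm, collar 80 mm or more above it, within 14 degrees of level, still; inner lid untouched and seated in the canister (3 mm in height, 7 mm sideways, 4 degrees); canister upright within 30 mm of its start (horizontal distance between knob and tin_mouth below 0.007 m and z of knob in the frame of tin_mouth between 0.0365 and 0.0435 m and angle between the z axis of knob and the z axis of tin_mouth, either way round below 0.07 rad and distance of tin_mouth from where it was at the start of the episode below 0.03 m and angle between tin_mouth's own z axis and vertical below 0.1 rad and contact force between each of the fingers, the arm and lid_in below 0.2 N and contact force between lid_out and lid_in below 0.05 N and contact force between the fingers and lid_out above 1 N and contact force between lid_out and tray below 0.05 N and contact force between lid_out and tin below 0.05 N and horizontal distance between collar and tray_top below 0.04 m and z of collar in the frame of tray_top above 0.08 m and angle between collar's own z axis and vertical below 0.25 rad and linear speed of lid_out below 0.03 m/s); the arm keeps its last pose, push and grip.
It fails at once if the cap comes off while the inner lid is not fully seated in the canister (also: the inner lid is lifted or knocked out of its seat after the cap is off) (not (horizontal distance between knob and tin_mouth below 0.007 m and z of knob in the frame of tin_mouth between 0.0365 and 0.0435 m and angle between the z axis of knob and the z axis of tin_mouth, either way round below 0.07 rad) and (z of collar in the frame of knob above -0.0115 m or horizontal distance between collar and knob above 0.012 m)).
It fails at once if the inner lid is dropped (contact force between the fingers and lid_in below 0.05 N and linear speed of lid_in above 0.6 m/s).
It fails at once if the canister is pushed more than 30 mm or tipped (distance of tin_mouth from where it was at the start of the episode above 0.03 m or angle between tin_mouth's own z axis and vertical above 0.2 rad).
It fails at once if a bystander is moved more than 30 mm or knocked over (distance of any of cup_a, cup_b, jar, pitcher, tamper, scale, spoon from where it was at the start of the episode above 0.03 m or angle between any of cup_a, cup_b, jar, pitcher, tamper's own z axis and vertical above 0.4 rad).
It also fails if it takes over 64 s, if anything falls off the work surface, if the arm or the gripper's body presses on something with over 40 N, if the wrist force passes 120 N, or if a joint passes its speed limit or range.

## Working session

There is one attempt and no reset: what is moved stays moved. The work goes in short steps, each a Python script; the robot and the scene stay as the last script left them, time stands still between calls to the robot, and variables do not carry over. Pictures are saved under pics/ and viewed, and the job is handed in when it is done.

```bash
ls; mkdir -p pics; python3 - <<'E'
from station import env,set_gripper,viewer,workorder
import cv2
for n in("top","side","wrist"):
    cv2.imwrite(f"pics/{n}0.png",viewer.camera(n)); print(n,viewer.camera_params(n))
print(env.read_state())
E
```

```text
pics
top {'fx': 512.7178825904356, 'fy': 512.7178825904356, 'cx': 323.8801991734851, 'cy': 207.19277865936084, 'pose': array([[ 2.80766796e-02,  9.88666253e-01, -1.47481322e-01,
         3.33583843e+02],
       [-9.99294847e-01,  3.14403971e-02,  2.05258424e-02,
         1.80296971e+01],
       [ 2.49300791e-02,  1.46801028e-01,  9.88851834e-01,
         1.46588406e+03],
       [ 0.00000000e+00,  0.00000000e+00,  0.00000000e+00,
         1.00000000e+00]])}
side {'fx': 393.10877393177134, 'fy': 393.10877393177134, 'cx': 324.6614083571002, 'cy': 199.8639392389916, 'pose': array([[-9.59056296e-01,  2.27499337e-01, -1.68686316e-01,
         3.94741228e+02],
       [-2.83013277e-01, -7.47329770e-01,  6.01166949e-01,
         5.88364872e+02],
       [ 1.07007762e-02,  6.24293414e-01,  7.81116654e-01,
         8.50408764e+02],
       [ 0.00000000e+00,  0.00000000e+00,  0.00000000e+00,
         1.00000000e+00]])}
wrist {'fx': 302.4806267374627, 'fy': 302.4806267374627, 'cx': 317.13345863519794, 'cy': 199.92150317583466, 'tool_from_camera': array([[-1.42404923e-03,  9.60102874e-01,  2.7964342
[... 264 characters left out ...]
       1.00000000e+00]])}
{'time_s': 0.15, 'qpos': array([-1.32898097e+00,  4.23658066e-01,  1.63047815e+00, -1.15258199e-05,
        1.08856988e+00, -1.89852404e-02]), 'dq': array([-0.00013738, -0.00051804, -0.00136365,  0.00107297, -0.0001715 ,
       -0.00242109]), 'tau': array([ 1.86507332e-04, -5.44981849e+01, -2.73919898e+01,  6.43546390e-02,
        2.04514002e-02, -6.87571173e-05]), 'tool_pos': array([ 161.11444823, -603.5487903 ,  302.09899335]), 'orientation': array([ 9.91509421e-01,  1.30033684e-01, -6.69714408e-05, -5.52701581e-04]), 'force': array([ 0.10080901,  0.06303586, -0.9786829 ]), 'wrist_torque': array([-0.00153717, -0.01573898,  0.0033725 ]), 'width': 88.23694796339039}
```

View pics/top0.png

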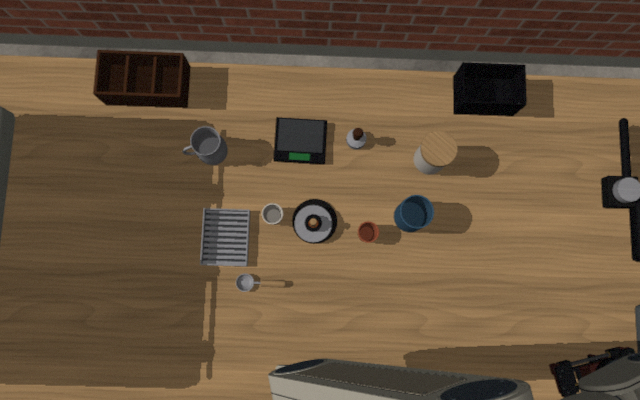

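View pics/side0.png

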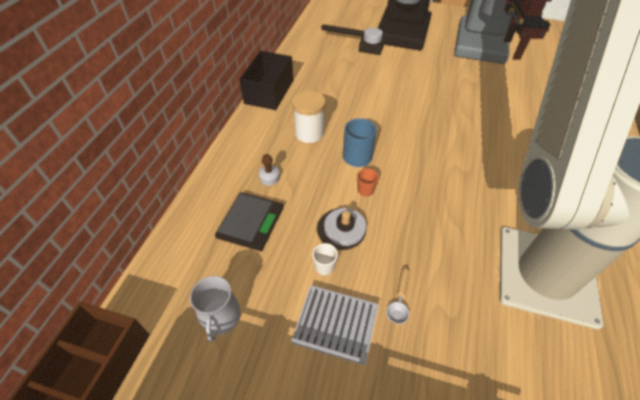

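View pics/wrist0.png

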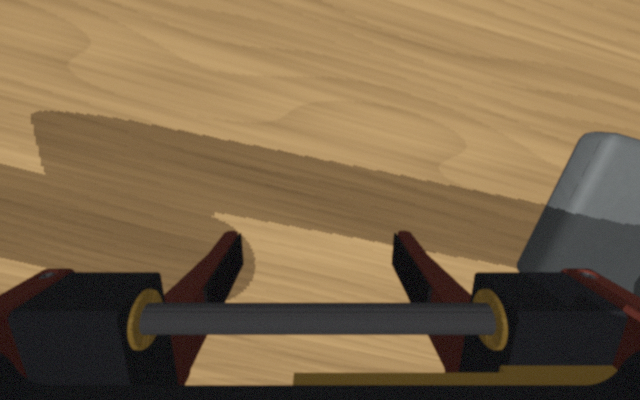

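The top view shows the lid set near (314,222), the canister near (414,213) and the tray near (225,238). The white cup is at (273,213) and the terracotta cup at (369,231). Next I'll get rough positions from the top view and then look with the wrist camera.

```bash
cat > h.py <<'E'
from station import env,set_gripper,viewer,workorder
import cv2, numpy as np
from scipy.spatial.transform import Rotation as R
def pose(n):
    p=viewer.camera_params(n)
    if n!="wrist": return p,p["pose"]
    s=env.read_state(); T=np.eye(4); T[:3,:3]=R.from_quat(s["orientation"]).as_matrix(); T[:3,3]=s["tool_pos"]
    return p,T@p["tool_from_camera"]
def ray(p,T,uv,z):
    d=T[:3,:3]@np.array([(uv[0]-p["cx"])/p["fx"],-(uv[1]-p["cy"])/p["fy"],-1]); o=T[:3,3]
    return (o+d*(z-o[2])/d[2])[:2]
def proj(p,T,X):
    c=np.linalg.inv(T)@np.append(X,1); return [p["fx"]*c[0]/-c[2]+p["cx"], p["fy"]*-c[1]/-c[2]+p["cy"]]
def shot(n,name):
    p,T=pose(n); im=viewer.camera(n); cv2.imwrite(f"pics/{name}.png",im); return im,p,T
def down(a): # tool down, jaw (tool y) along world angle a
    y=np.array([np.cos(a),np.sin(a),0]); z=np.array([0,0,-1.]); x=np.cross(y,z)
    return R.from_matrix(np.c_[x,y,z]).as_quat()
E
python3 - <<'E'
from h import *
im=cv2.imread("pics/top0.png");p,T=pose("top")
for n,uv,z in[("knob",(313.5,223),78),("plate",(315,223),31),("tin",(413.5,213.5),110),("tray",(225.5,238),22),("cupa",(273,213),58),("cupb",(369,232),58),("jar",(438,149),128),("spoon",(246,283),10),("tamper",(357,133),88)]:
    print(n,ray(p,T,uv,z).round(1))
c=im[170:300,190:450]; cv2.imwrite("pics/topc.png",cv2.resize(c,None,fx=3,fy=3,interpolation=cv2.INTER_CUBIC))
E
```

```text
knob [496.2  16.3]
plate [501.8  12. ]
tin [ 526.4 -250.8]
tray [452.7 261.9]
cupa [522.9 129. ]
cupb [ 478.3 -137.8]
jar [ 701.7 -313.3]
spoon [329.3 199.8]
tamper [750.6 -96.8]
```

View pics/topc.png

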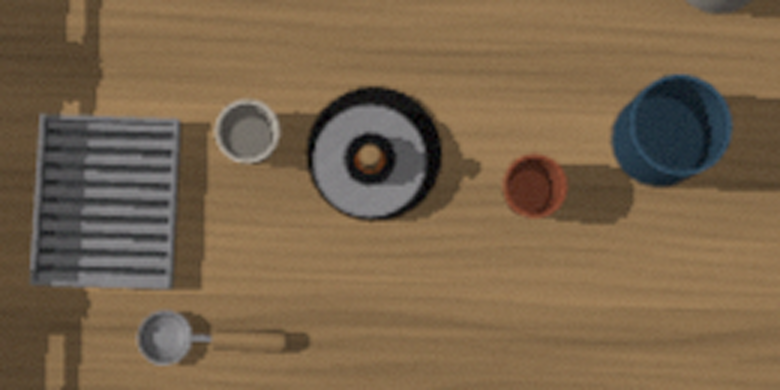

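The top-view crop shows the knob through the collar near crop (370,155), the canister rim near (680,125) and the tray at (108,200). I'll refine with the wrist camera, over the canister first and then the lid set.

```bash
python3 - <<'E'
from h import *
env.reach([526,-250,310],down(0)); im,p,T=shot("wrist","w_tin"); print(env.read_state()["qpos"].round(2),proj(p,T,[526.4,-250.8,110]))
env.reach([497,15,290],down(0)); im,p,T=shot("wrist","w_lid"); print(env.read_state()["qpos"].round(2),proj(p,T,[497,15,78]))
np.savez("lid.npz",T=T)
print(env.read_state()["time_s"])
E
```

```text
[-0.47  0.35  1.72 -0.    1.07 -0.46] [np.float64(317.8446229331644), np.float64(194.64560303687801)]
[ 0.    0.25  1.92 -0.    0.97  0.01] [np.float64(316.3461132660357), np.float64(190.7158397626727)]
3.1333
```

View pics/w_tin.png

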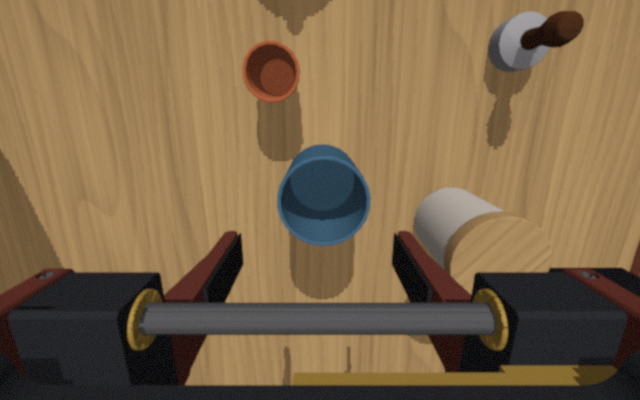

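View pics/w_lid.png

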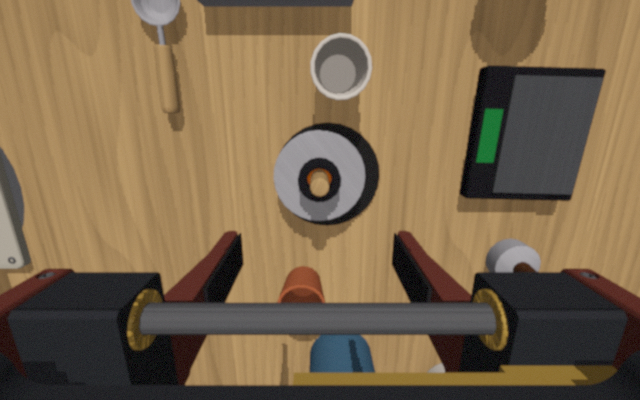

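The wrist views show the canister rim ellipse near (324,196) and the steel plate near (320,176), with the knob top near (319,183). Next I'll fit them.

```bash
python3 - <<'E'
from h import *
for n,(a,b,c,d) in{"w_tin":(130,260,260,390),"w_lid":(110,240,260,390)}.items():
    im=cv2.imread(f"pics/{n}.png")[a:b,c:d]
    cv2.imwrite(f"pics/{n}_c.png",cv2.resize(im,None,fx=5,fy=5,interpolation=cv2.INTER_CUBIC)[:600])
E
```

```text
(no output)
```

View pics/w_tin_c.png

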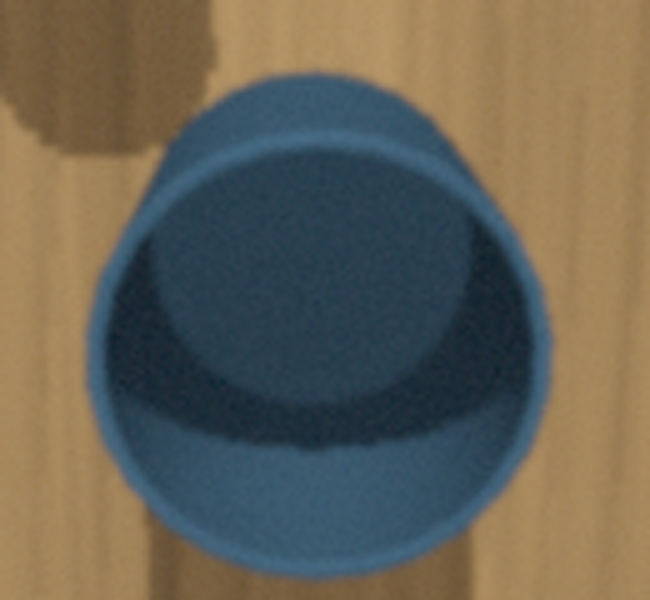

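View pics/w_lid_c.png

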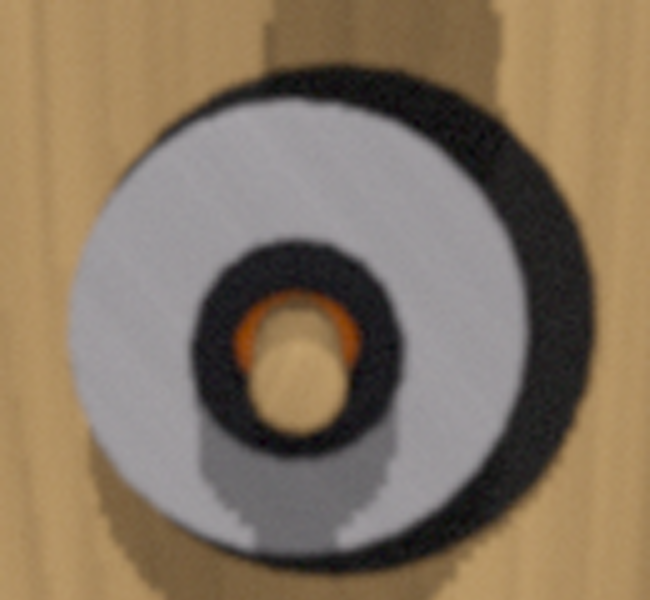

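```bash
python3 - <<'E'
from h import *
from scipy.optimize import least_squares
p=viewer.camera_params("wrist")
def fit(pts,R0):
    f=lambda q:np.hypot(*(pts-q[:2]).T)-R0
    r=least_squares(f,pts.mean(0),loss="soft_l1"); g=least_squares(lambda q:np.hypot(*(pts-q[:2]).T)-q[2],[*r.x,R0],loss="soft_l1")
    return r.x.round(1),np.abs(r.fun).mean().round(2),"free",g.x.round(1)
# lid
_,T=pose("wrist")
im=cv2.imread("pics/w_lid.png").astype(int); hsv=cv2.cvtColor(im.astype(np.uint8),cv2.COLOR_BGR2HSV)
m=((hsv[...,1]<45)&(hsv[...,2]>80)).astype(np.uint8); m[:110]=0;m[240:]=0;m[:,:260]=0;m[:,400:]=0
c=max(cv2.findContours(m,0,1)[0],key=cv2.contourArea)[:,0]; h=cv2.convexHull(c)[:,0]
print("plate",fit(np.array([ray(p,T,q,31) for q in c]),53), fit(np.array([ray(p,T,q,31) for q in h]),53))
print("knobtop",ray(p,T,(260+299/5-.4,110+388/5-.4),78), "knobL/R",ray(p,T,(260+249/5,187.5),78),ray(p,T,(260+350/5,187.5),78))
# collar top, black outer: left 192 right 404, top 240, bottom 458
print("collar",ray(p,T,(260+298/5-.4,110+349/5-.4),51))
# tin
q0=env.read_state()["orientation"]
Tt=np.eye(4);Tt[:3,:3]=R.from_quat(down(0)).as_matrix();Tt[:3,3]=[526,-250,310];Tt=Tt@p["tool_from_camera"]
s=env.read_state();print("tool",s["tool_pos"].round(2),s["orientation"].round(4))
im=cv2.imread("pics/w_tin.png");hsv=cv2.cvtColor(im,cv2.COLOR_BGR2HSV)
m=((hsv[...,0]>90)&(hsv[...,0]<120)&(hsv[...,1]>80)).astype(np.uint8);m[:130]=0;m[260:]=0;m[:,:260]=0;m[:,390:]=0
c=max(cv2.findContours(m,0,1)[0],key=cv2.contourArea)[:,0]; print(cv2.boundingRect(c)); c=c[c[:,1]>192]
print("tin",fit(np.array([ray(p,Tt,q,110) for q in c]),46))
for q in [(315,150-20),(318,578),(88,350),(549,345)]: print(ray(p,Tt,(260+q[0]/5-.4,130+q[1]/5-.4),110).round(1))
# tray in top view corners
E
```

```text
plate (array([500.3,  18.9]), np.float64(0.5), 'free', array([500.3,  19. ,  52.6])) (array([500.3,  18.8]), np.float64(0.33), 'free', array([500.3,  18.9,  53.1]))
knobtop [500.13501379  18.36450035] knobL/R [490.50427498  18.08359838] [510.7697949   18.02279111]
collar [500.15585035  20.39877857]
tool [497.62  13.98 290.21] [7.075e-01 7.067e-01 2.000e-04 4.000e-04]
(278, 146, 92, 99)
tin (array([ 532. , -255.6]), np.float64(0.96), 'free', array([ 532. , -258.1,   44. ]))
[ 531.2 -212.2]
[ 532.2 -303.3]
[ 487.2 -254.9]
[ 576.9 -254. ]
```

```bash
python3 - <<'E'
from h import *
from scipy.optimize import least_squares
env.reach([532,-256,322],down(0)); env.hold(.4); im,p,T=shot("wrist","w_tin2"); s=env.read_state();print(s["tool_pos"],s["time_s"])
np.savez("tin.npz",T=T)
hsv=cv2.cvtColor(im,cv2.COLOR_BGR2HSV)
m=((hsv[...,0]>90)&(hsv[...,0]<120)&(hsv[...,1]>80)).astype(np.uint8);m[:130]=0;m[260:]=0;m[:,:255]=0;m[:,390:]=0
c=max(cv2.findContours(m,0,1)[0],key=cv2.contourArea)[:,0]
# refined: camera side is lower rows; body hangs out above
for cut in(190,200,210):
    pts=np.array([ray(p,T,q,110) for q in c if q[1]>cut])
    r=least_squares(lambda q:np.hypot(*(pts-q[:2]).T)-q[2],[530,-256,46],loss="soft_l1");print(cut,r.x,np.abs(r.fun).mean())
    r=least_squares(lambda q:np.hypot(*(pts-q[:2]).T)-46,[530,-256],loss="soft_l1");print(r.x)
print(cv2.boundingRect(c))
i=im[130:250,260:390];cv2.imwrite("pics/w_tin2c.png",cv2.resize(i,None,fx=5,fy=5,interpolation=cv2.INTER_CUBIC))
# tray
t,p,T=shot("top","top1")
E
```

```text
[ 532.1211484  -255.53130761  322.02948384] 4.65
190 [ 531.67194608 -258.89286245   43.92768502] 0.24196231040136895
[ 531.67310042 -256.33670286]
200 [ 531.69590843 -259.09047508   43.76612724] 0.2544723651838644
[ 531.67950897 -256.36228613]
210 [ 531.65707631 -259.19553693   43.67678721] 0.24877950026571782
[ 531.65220966 -256.46723454]
(273, 141, 88, 95)
```

View pics/w_tin2c.png

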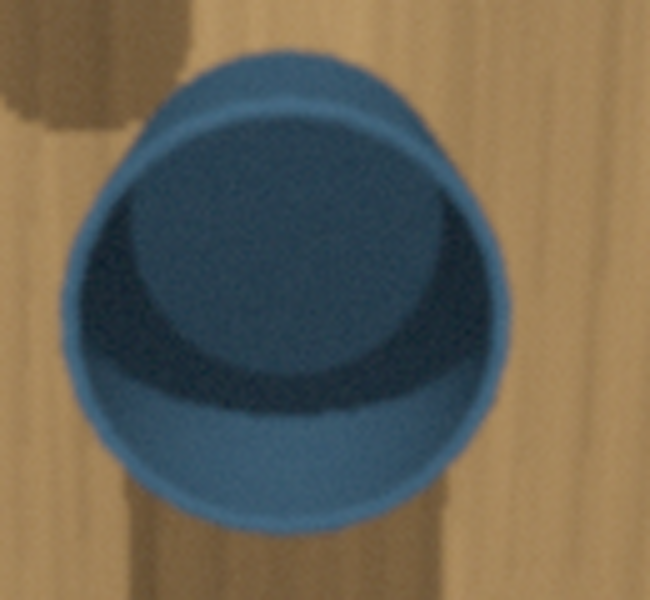

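```bash
python3 - <<'E'
from h import *
p=viewer.camera_params("wrist");T=np.load("tin.npz")["T"]
a,b=ray(p,T,(317.5,130+97/5-.4),110),ray(p,T,(317.5,130+535/5-.4),110);print("tin y",a,b,(a+b)/2)
q=down(0)
set_gripper(60)
env.reach([500.3,18.6,220],q)
env.move_l([500.3,18.6,134.5],rate=100); env.hold(.2)
s=env.read_state();print(s["tool_pos"].round(2),s["force"].round(1),s["time_s"])
shot("wrist","w_pre")
print(set_gripper(0)); s=env.read_state();print(s["width"],s["force"].round(1),s["tool_pos"].round(1),s["time_s"])
shot("side","s_grip")
E
```

```text
tin y [ 532.62154158 -212.82684852] [ 532.61513288 -304.3333407 ] [ 532.61833723 -258.58009461]
[500.65  18.62 135.08] [ 0.1  0.4 -0.2] 7.6667
False
19.55411893737322 [ 0.4  1.  -1. ] [500.1  18.6 134.4] 8.425
```

View pics/w_pre.png

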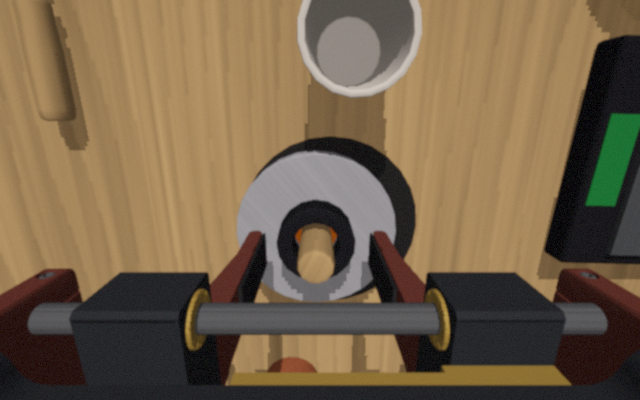

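The wrist view shows the knob (around (316,255)) centred between the fingers, which closed to 19.6 mm on it. Now I'll lift and check.

```bash
python3 - <<'E'
from h import *
env.move_l([500.3,18.6,285],rate=90); env.hold(.2)
s=env.read_state();print(s["width"],s["force"].round(1),s["tool_pos"].round(1),s["time_s"])
shot("wrist","w_lift");shot("side","s_lift")
E
```

```text
19.132325395781084 [-0.2 -0.2 -3. ] [500.2  18.6 284.7] 10.5
```

View pics/w_lift.png

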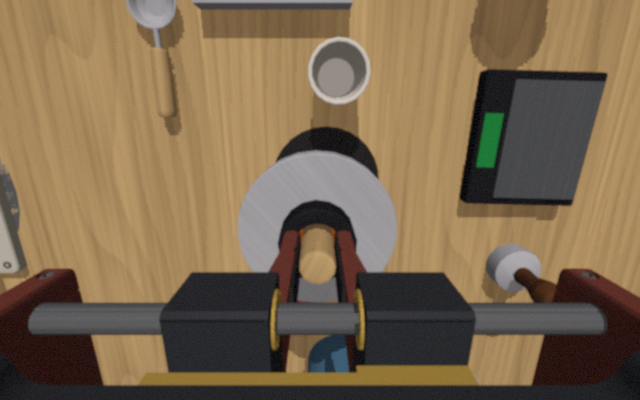

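View pics/s_lift.png

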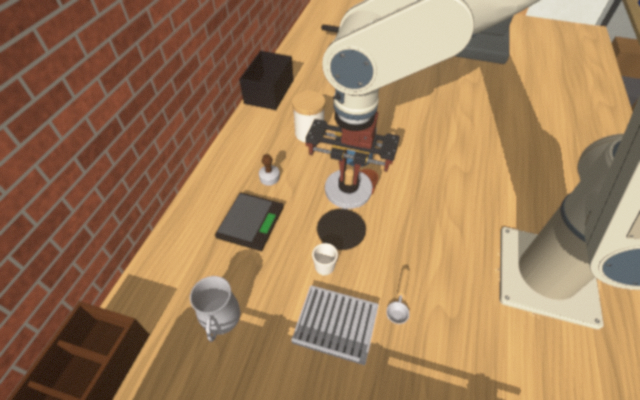

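The set is lifted: both lids are together and level under the gripper, at side view (348,188). Next I'll carry it over the canister.

```bash
python3 - <<'E'
from h import *
env.move_l([532,-258.2,285],rate=150); env.hold(.2)
env.move_l([532,-258.2,252],rate=60); env.hold(.2)
s=env.read_state();print(s["width"],s["force"].round(1),s["tool_pos"].round(1),s["time_s"])
shot("wrist","w_over");a,_,_=shot("side","s_over");b,_,_=shot("top","t_over")
i=np.hstack([a[80:220,270:450],b[140:280,330:510]]);cv2.imwrite("pics/over.png",cv2.resize(i,None,fx=2.2,fy=2.2,interpolation=cv2.INTER_CUBIC))
E
```

```text
19.301183057498164 [-0.5 -0.1 -2.3] [ 532.2 -258.3  252.4] 13.7083
```

View pics/over.png

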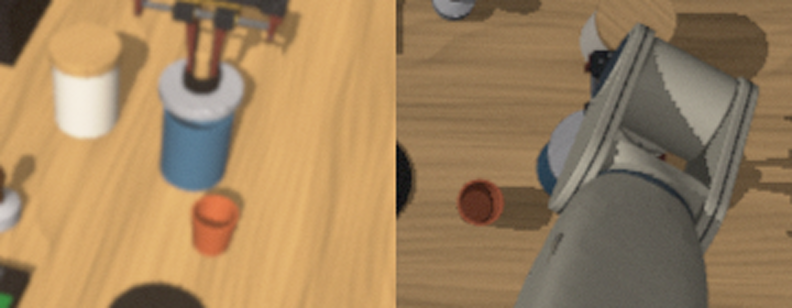

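View pics/w_over.png

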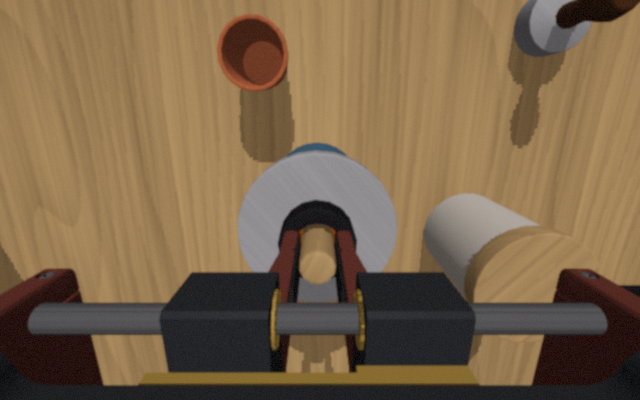

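The side view shows the set straight above the canister, and the wrist view shows the canister peeking out evenly under the plate at (317,148). I'll lower it slowly with a force stop.

```bash
python3 - <<'E'
from h import *
def st():
    s=env.read_state();print(round(s["width"],2),s["force"].round(1),s["tool_pos"].round(2),round(s["time_s"],2))
r=env.move_l([532,-258.2,228],rate=20,f_stop=5);print(r);st()
if not r:
    r=env.move_l([532,-258.2,214],rate=10,f_stop=5);print(r);st()
a,_,_=shot("side","s_seat");shot("wrist","w_seat")
cv2.imwrite("pics/seat.png",cv2.resize(a[80:220,270:450],None,fx=4,fy=4,interpolation=cv2.INTER_CUBIC))
E
```

```text
False
19.21 [-0.3 -0.5 -2.4] [ 532.07 -258.25  228.13] 15.21
True
19.5 [-0.8 -0.1  5. ] [ 531.9  -258.19  220.35] 16.04
```

View pics/seat.png

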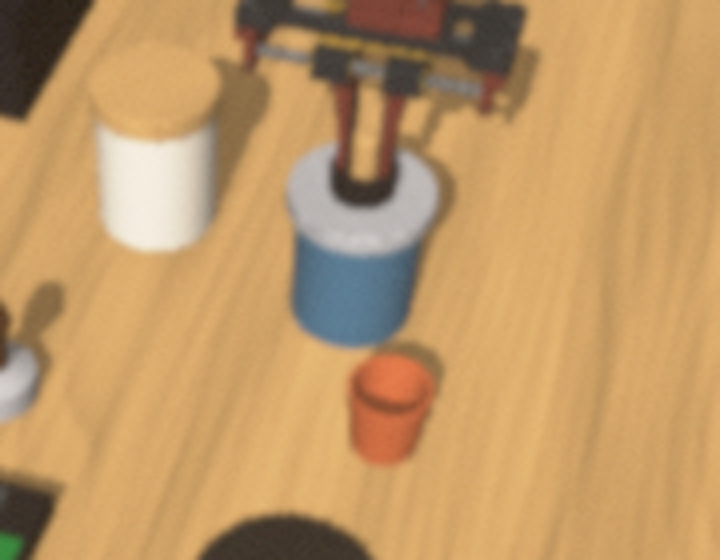

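Contact came at TCP z = 220.35, against 220.5 predicted for full seating, and the cap sits level on the canister. I'll let go, rise and look.

```bash
python3 - <<'E'
from h import *
def st():
    s=env.read_state();print(round(s["width"],2),s["force"].round(1),s["tool_pos"].round(2),round(s["time_s"],2))
set_gripper(45); env.hold(.3); st()
env.move_l([532,-258.2,330],rate=120); set_gripper(78); env.hold(.3); st()
im,p,T=shot("wrist","w_rel"); np.savez("rel.npz",T=T)
cv2.imwrite("pics/relc.png",cv2.resize(im[110:250,250:390],None,fx=4,fy=4,interpolation=cv2.INTER_CUBIC))
from scipy.optimize import least_squares
hsv=cv2.cvtColor(im,cv2.COLOR_BGR2HSV)
m=((hsv[...,1]<45)&(hsv[...,2]>80)).astype(np.uint8); m[:110]=0;m[260:]=0;m[:,:250]=0;m[:,390:]=0
c=max(cv2.findContours(m,0,1)[0],key=cv2.contourArea)[:,0]; h=cv2.convexHull(c)[:,0]
pts=np.array([ray(p,T,q,117) for q in h]); print(least_squares(lambda q:np.hypot(*(pts-q[:2]).T)-q[2],[532,-258,53],loss="soft_l1").x)
E
```

```text
45.16 [-0.3 -0.3  0.1] [ 531.21 -257.82  219.3 ] 17.04
78.18 [ 0.3 -0.1 -0.5] [ 532.01 -258.19  330.06] 19.11
[ 531.87343265 -257.58255182   52.68452229]
```

View pics/relc.png

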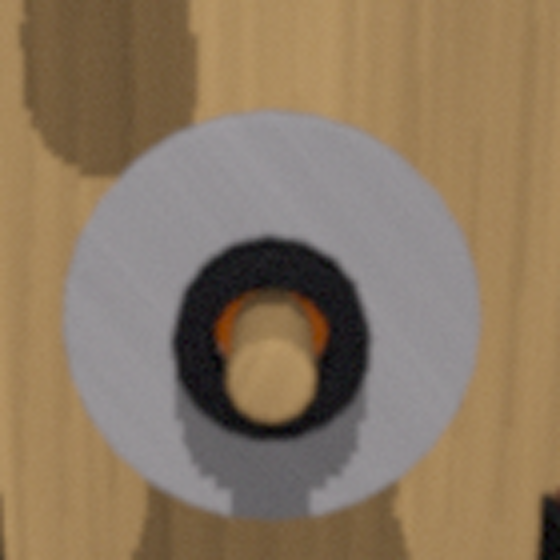

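The cap and knob are concentric and level on the canister, with the plate centre at (531.9,-257.6). I'll take the collar now.

```bash
python3 - <<'E'
from h import *
def st():
    s=env.read_state();print(round(s["width"],2),s["force"].round(1),s["tool_pos"].round(2),round(s["time_s"],2))
X,Y=531.9,-257.8
env.move_l([X,Y,215],rate=120)
print(env.move_l([X,Y,199.5],rate=30,f_stop=4));env.hold(.2);st()
set_gripper(0);env.hold(.2);st()
print(env.move_l([X,Y,215],rate=15));st()
a,_,_=shot("side","s_cap");cv2.imwrite("pics/cap.png",cv2.resize(a[80:220,270:450],None,fx=4,fy=4,interpolation=cv2.INTER_CUBIC))
E
```

```text
False
78.24 [1.1 0.8 0.8] [ 531.99 -257.86  199.67] 21.13
46.73 [ 0.  -0.6  1.1] [ 531.91 -257.8   199.53] 21.93
False
46.81 [ 0.1 -0.2 -2.3] [ 531.83 -257.75  214.89] 23.11
```

View pics/cap.png

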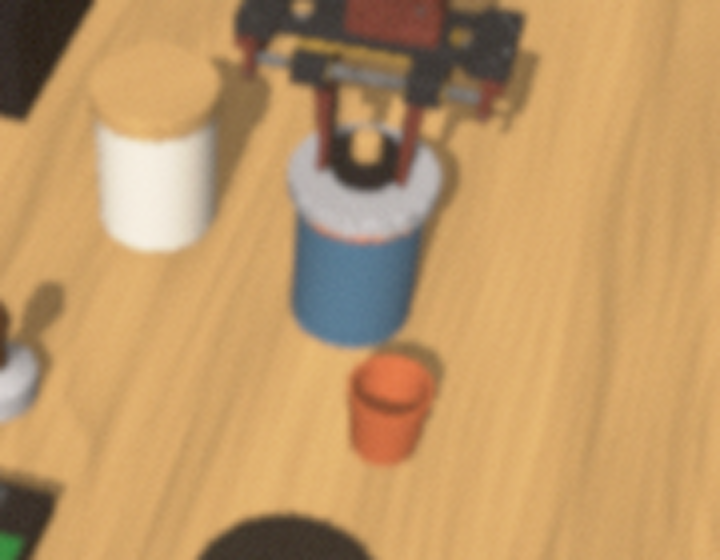

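The cap rises level and the orange flange stays on the rim at about (360,235) in the crop. I'll lift it clear and carry it to the tray.

```bash
python3 - <<'E'
from h import *
def st():
    s=env.read_state();print(round(s["width"],2),s["force"].round(1),s["tool_pos"].round(2),round(s["time_s"],2))
env.move_l([531.9,-257.8,305],rate=60);st()
p,T=pose("side"); print("tray side-view",ray(p,T,np.mean([(313,287),(377,301),(358,357),(295,340)],0),22))
env.move_l([510,0,305],rate=150)
env.move_l([456,265,305],rate=150)
env.move_l([456,265,245],rate=60);env.hold(.5);st()
a,_,_=shot("side","s_end");b,_,_=shot("top","t_end");shot("wrist","w_end")
cv2.imwrite("pics/end.png",cv2.resize(np.vstack([a[90:390],b[60:310]]),None,fx=1,fy=1))
E
```

```text
46.64 [-0.6  0.9 -1.4] [ 531.72 -257.72  304.55] 24.81
tray side-view [455.48187463 266.40278498]
46.98 [-0.3 -0.1 -1.4] [456.02 264.99 245.07] 30.28
```

View pics/end.png

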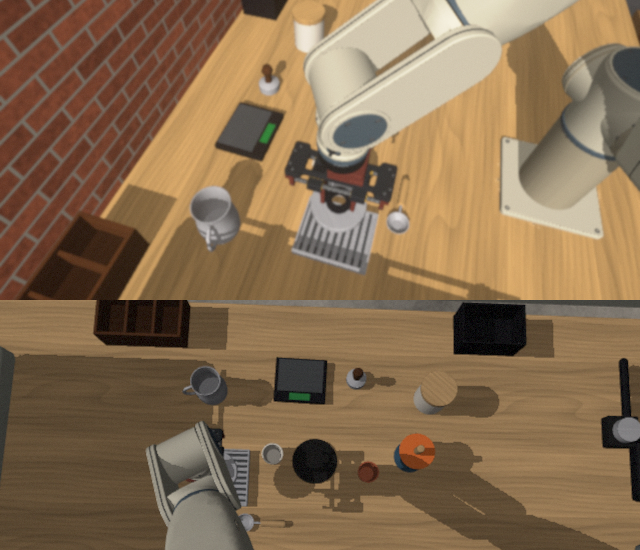

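View pics/w_end.png

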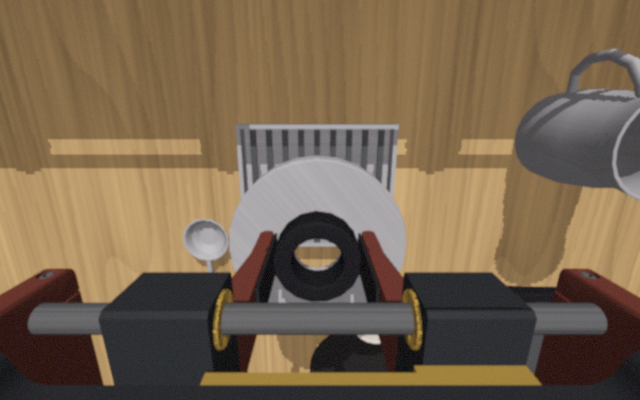

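The orange lid is seated on the canister at top (415,452 in the stacked picture). The cap is held level over the tray (centre from the side view (455,266)), and nothing else has moved, so I'm handing in.

```bash
python3 - <<'E'
from h import *
print(workorder.sign_off()); s=env.read_state(); print(s["width"],s["tool_pos"],s["time_s"])
E
```

```text
the job is handed in; nothing more can be done
None
the job is handed in; nothing more can be done
```

The job is handed in. The inner lid is seated in the canister, and the gripper is holding the cap over the middle of the drip tray. No verdict is given at hand-in.

**What I did:** I lifted the nested set by the knob and lowered it onto the canister. It touched down at TCP z = 220.35 mm, against 220.5 mm predicted for full seating. I then let go, took the cap by its collar and lifted it straight up by about 105 mm.

**Last checks:**
- **Cap position:** it is held level at (456, 265) mm. The side view puts the tray centre at (455.5, 266.4) mm.
- **Cap height:** the collar is roughly 150 mm above the tray by calculation, well over the 80 mm needed.
- **Grip:** the fingers read about 47 mm on the 48 mm collar, and the reading was steady.
- **Canister and counter:** the final pictures show the orange lid seated and the canister and bystanders apparently where they started. I judged this by eye and did not measure it.
- **Time:** about 30 s of the 64 s had been used.

**Disagreement:** the first canister estimates differed by about 6 to 8 mm between the top view and the wrist camera. I used the wrist camera values, and the touchdown and later views were consistent with them.

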